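Lever open the back of a desk clock

ROBOT

A 6-joint arm with a two-finger parallel gripper is mounted at the origin on the work surface. World frame = base frame: x ahead of the robot, y to its left, z up, the work surface at z = 0. Lengths are in m, angles in rad, forces in N, time in s.
With the tool pointing down it reaches from about 0.35 to 0.775 m from the base axis. Payload 7.3 kg.
Tool frame: the origin (TCP) lies at the centre of the arm's flange, where the gripper is bolted on; the fingertips stand 178 mm ahead of it and the grasp point (between the pads) lies 159 mm ahead of it; z points along the fingers, y is the line along which they close (so a half turn about z gives the same grasp; the last joint's range is limited). The gripper opens to 92 mm and grips with 3 to 60 N. Pads are 19 mm wide; open, the fingers measure 130 mm over their backs; the gripper's body (75 mm by 190 mm) begins 47 mm behind the grasp point.
Start: joints at [-0.146, 0.342, 1.524, -0, 1.275, -0.146], TCP at [0.525, 0, 0.405] pointing down, gripper open.
Joint ranges: [-2.53, 2.53], [-0.77, 2.02], [0.04, 2.7], [-1, 4.14], [0.28, 2.66], [-3.11, 3.11]. Speed limits (rad/s): [2.57, 2.57, 3.14, 3.14, 3.14, 3.14].

INTERFACE

Orientations are given as [roll, pitch, yaw] about the fixed x, y, z axes, in that order (R = Rz(yaw) Ry(pitch) Rx(roll)).
In Python, from cell import telemetry, vision, ticket gives the robot as it stands.
- The arm moves only by the shell command python3 -m crank 'ROWS' [FORCE]. ROWS is JSON, a list of rows, each a list of 5 numbers: the gripper command: -1 is shut, 1 is fully open, values between are in proportion, then the shift along the tool's x, y, z in mm, then the turn about the tool's z in rad. In form: [[fingers, dx, dy, dz, roll], ...]. A call has 1 to 12 rows; each row is the pose to reach, as a shift and turn from the pose commanded when the call began, along the tool's axes at that moment; what a row does not reach only later rows make up. A row lasts 1/12 s, in which the tool goes at most 41.7 mm and 7.16 degrees, less where a joint would pass 70% of its speed; a pose out of reach is approached as far as the arm can. A call with a gripper value outside its range is refused whole. The fingers move at their own pace and stop on an object; FORCE is the grip in N (left out, the last holds). Time passes only in rows, so rows that repeat a pose let the fingers close. It gives the time, the measured TCP pose, the force, the opening and the grip force at its end, in the units of the state.
- telemetry.observe(): the state, without advancing time (a new reading comes with each control period).
- vision.read_camera(name): name is "scene" or "side" or "wrist"; returns (picture, depth): 384x512x3 uint8, red, green, blue; 384x512 float32, m along the optical axis (not along the pixel's ray), 0 where there is no reading.
- vision.get_calibration(name): a dict with "camera_matrix" (3x3 intrinsics, pixels), "rvec" (rotation vector, rad) and "tvec" (3), from world to camera coordinates, as OpenCV has them. Camera axes: x right, y down, z forward; pixel columns grow to the right and rows downward; lengths in m; the calibration is good to about 2 mm. A picture is of the moment at which its call begins: read the wrist's pose just before it. get_calibration takes no time and is no camera call; for the wrist camera it gives the pose at the moment of the call.
- ticket.hand_in(): hands the job in; it is judged then, once.
The state is a dict: "time": time; "qpos": joint angles; "qvel": joint speeds; "joint_efforts": joint torques, N m; "tool_pos": TCP position; "tool_rot": TCP orientation; "contact_force": force on the tool from outside, world axes, zero at the start; "torque": the same for the moment, N m; "opening": finger opening in m; "grip_force": force on a finger pad.
Only numpy, scipy, OpenCV 4.12 (cv2) and the standard library are available. Lean on these libraries where they do the work, as an engineer would, in place of code of your own. Each camera call takes 0.05 s, during which the arm holds its last target. There are 200 camera calls.

TASK

Take the case knife from its sloping rest, slip its blade into the notch under the thumb lip of the leaning clock's back cover, and gently lever the cover up and over until it lies fully open. Touch the stand and the clock with the knife only, leave the other things on the bench where they are, and at the end put the knife back home in its rest.

Things in the scene. Friction and masses are not known exactly. Their poses are not given: they have to be found in the camera images.
- stand: Fixed dark stand, base plate 150 x 130 x 14 mm; origin: centre of its underside, z up. On a post it carries a leaning round brass desk clock, back cover up and towards +x. The post is set to another height each time: the clock sits L (-16 to +16 mm, not reported: feel or look for it) higher in z than the points cover_mid, lip_edge, hinge_mid tell. Touch stand, clock and cover with the knife only.
- cover_mid (a point): Point fixed to the stand at (0, 0, 130) mm: where the centre of the closed cover's underside would be if L = 0. The closed cover slopes down from thumb lip to hinge along p = (0.5, 0, -0.866) of the stand's frame; its outward normal is u = (0.866, 0, 0.5). Cover: brass disc of radius 60 mm, 5 mm thick (0 to 5 mm along u), 0.42 kg.
- lip_edge (a point): Point fixed to the stand: for L = 0, middle of the lower outer edge of the cover's thumb lip (34 mm wide along y, 5 mm thick), 68 mm from cover_mid along -p. Below the lip the case rim (outer radius 58 mm) has a notch 40 mm wide: a gap 7 mm high under the cover, running in along p (30 degrees from vertical), free up to the movement, 34 mm from the cover's centre. Elsewhere the rim closes the gap.
- hinge_mid (a point): Point fixed to the stand: for L = 0, middle of the cover's hinge axis, which is parallel to the stand's y axis, 62 mm from cover_mid along +p.
- cover (a joint): Hinge of the clock's back cover: 0 closed, grows as it opens, stop at 1.8 rad. The cover stands upright at about 0.52 rad; before that it falls shut when let go, from about 0.7 rad on it falls open by its own weight.
- rest: Fixed wooden knife rest, base 150 x 80 x 12 mm; origin: centre of its underside, z up. A trough 40 mm wide inside slopes down along d = (0.5, 0, -0.866) of its frame (30 degrees from vertical) to an end stop; it is open towards n = (0.866, 0, 0.5), its walls rise 13 mm above the knife's axis along n.
- rest_seat (a point): Point fixed to the rest, where the knife's origin is when the knife lies home in the trough. The trough begins 39 mm from here along -d: above that the upper 71 mm of the handle stick out clear.
- rest_foot (a point): Point fixed to the rest at the end stop, where the knife's tip is when the knife lies home.
- knife: Case knife, 85 g: dark wooden handle 110 x 22 (y) x 18 (z) mm, flat square-ended steel blade 65 x 20 (y) x 3 (z) mm, on one axis; origin on the axis where blade and handle meet; x points along the blade to the tip, y across its width, z is normal to its flat. At the start it lies in the rest (x along d, z along n), blade down, handle end up towards the rest's -x.
- knife_tip (a point): Middle of the blade's end edge, 65 mm from the knife's origin along its x.
- knife_butt (a point): End of the handle, 110 mm from the knife's origin along its -x.
- loupe: Bystander: a black eye loupe, 44 mm wide and 34 mm high; origin at the centre of its underside. Leave it where it is.
- oil: Bystander: an amber glass jar, 32 mm wide, 55 mm high; origin at the centre of its underside. Leave it where it is.
- driver: Bystander: a screwdriver with a black handle, 150 mm, lying near the rest; origin at the centre of its underside. Leave it where it is.
- pocket_watch: Bystander: a steel pocket watch, 50 mm wide, 13 mm thick, lying near the stand; origin at the centre of its underside. Leave it where it is.
- penknife: Bystander: a closed red penknife, 90 x 24 x 16 mm, lying; origin at the centre of its underside. Leave it where it is.

How it is judged:
By the outcome, as a careful person would: the job done as asked, in the order asked, and still so for the second after the job is handed in, with the robot touching nothing.
It also fails if it takes over 69 s, if anything falls off the work surface, if the arm or the gripper's body presses on something with over 40 N, if the wrist force passes 120 N, or if a joint passes its speed limit or range.

## Working session

There is one attempt and no reset: what is moved stays moved. The work goes in short steps, Python scripts to look and compute and a shell command to move; the robot and the scene stay as the last step left them, time stands still between calls to the robot, and variables do not carry over. Pictures are saved under pics/ and viewed, at most 13 in all, crops included, and the job is handed in when it is done.

```bash
mkdir -p pics; ls
python3 - <<'E'
from cell import telemetry, vision
import cv2, numpy as np
print(telemetry.observe())
for n in ["scene","side"]:
    p,d=vision.read_camera(n); cv2.imwrite(f"pics/{n}0.png",p[:,:,::-1]); np.save(f"pics/{n}0.npy",d)
    c=vision.get_calibration(n); R=cv2.Rodrigues(np.array(c["rvec"]))[0]; print(n,c["camera_matrix"],-R.T@np.array(c["tvec"]).ravel(),R)
E
```

```text
pics
{'time': 0.0, 'qpos': array([-1.46002665e-01,  3.42707826e-01,  1.52504506e+00,  1.73938037e-06,
        1.27535899e+00, -1.46026041e-01]), 'qvel': array([ 0.00088289,  0.00176489,  0.00074491, -0.00104107,  0.00139966,
        0.00041994]), 'joint_efforts': array([ 7.61924657e-04, -4.31245601e+01, -2.44219762e+01,  7.17750052e-02,
        5.59406646e-02, -1.04314388e-04]), 'tool_pos': array([5.24859307e-01, 4.17837892e-05, 4.04042689e-01]), 'tool_rot': array([-3.14008985e+00, -2.22703233e-04,  1.57081903e+00]), 'contact_force': array([-0.40086921,  0.38083487,  1.2572916 ]), 'torque': array([ 1.70052615e-02, -1.91034448e-05,  2.03599157e-03]), 'grip_force': 0.0, 'opening': 0.09151391781432516}
scene [[458.88489897   0.         258.35199092]
 [  0.         458.88489897 187.3413446 ]
 [  0.           0.           1.        ]] [1.18714447 0.48292502 1.00578932] [[-0.67052798  0.74172771  0.01523897]
 [ 0.56122001  0.52056757 -0.64346056]
 [-0.48520544 -0.4229059  -0.76532756]]
side [[452.55614717   0.         253.29996142]
 [  0.         452.55614717 187.89760192]
 [  0.           0.           1.        ]] [ 0.20801571 -0.68662466  0.6954351 ] [[ 0.86988676 -0.49299624  0.01586634]
 [-0.269768   -0.50243996 -0.82144952]
 [ 0.41294341  0.71028783 -0.57006047]]
```

View images.

View pics/scene0.png

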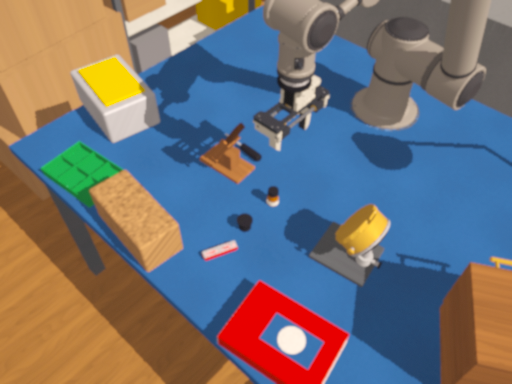

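View pics/side0.png

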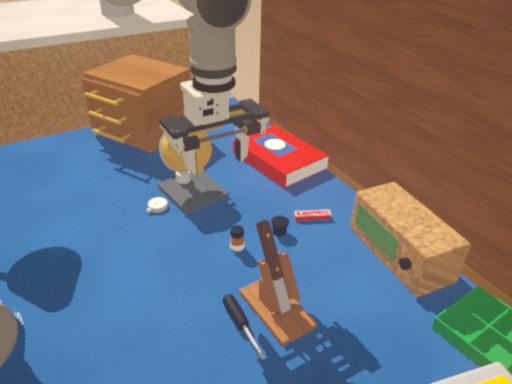

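```bash
cat > h.py <<'E'
import cv2, numpy as np
from cell import telemetry, vision
def cloud(n,p=None,d=None):
    c=vision.get_calibration(n)
    if p is None: p,d=vision.read_camera(n)
    K=c["camera_matrix"]; R=cv2.Rodrigues(np.array(c["rvec"]))[0]; t=np.array(c["tvec"]).ravel()
    v,u=np.mgrid[0:d.shape[0],0:d.shape[1]]
    P=np.stack([(u-K[0][2])/K[0][0]*d,(v-K[1][2])/K[1][1]*d,d],-1)
    W=(P-t)@R; W[d<=0]=np.nan
    return W,p
def proj(n,X):
    c=vision.get_calibration(n)
    return cv2.projectPoints(np.array(X,float).reshape(-1,3),np.array(c["rvec"]),np.array(c["tvec"]),np.array(c["camera_matrix"]),None)[0][:,0]
E
python3 - <<'E'
from h import *
for n in ["scene","side"]:
    p=cv2.imread(f"pics/{n}0.png")[:,:,::-1]; d=np.load(f"pics/{n}0.npy"); W,_=cloud(n,p,d)
    px={"scene":dict(rest=(225,160),stand=(340,258),loupe=(245,222),oil=(273,196),penk=(220,250)),
        "side":dict(rest=(278,318),stand=(192,195),loupe=(281,225),oil=(237,238),penk=(312,215),watch=(157,205),driver=(240,318))}[n]
    for k,(u,v) in px.items(): print(n,k,W[v,u].round(3))
    hsv=cv2.cvtColor(p.copy(),cv2.COLOR_RGB2HSV).astype(int)
    blue=(hsv[...,0]>95)&(hsv[...,0]<130)&(hsv[...,1]>120)
    tab=W[blue]; tab=tab[np.abs(tab[:,2])<.02]; print("table z",np.nanmedian(tab[:,2]),np.nanstd(tab[:,2]))
    for k,zt in (("rest",.012),("stand",.014)):
        u,v=px[k]; c=W[v,u]
        m=(~blue)&(np.abs(W[...,2]-zt)<.005)&(np.linalg.norm(W[...,:2]-c[:2],axis=-1)<.16)
        nl,l,st,ce=cv2.connectedComponentsWithStats(m.astype(np.uint8)); i=l[v,u]
        q=W[l==i][:,:2] if i else W[m][:,:2]
        print(k,i,len(q),cv2.minAreaRect((q*1000).astype(np.float32)))
E
```

```text
scene rest [ 0.569 -0.185  0.048]
scene stand [0.591 0.24  0.014]
scene loupe [ 0.682 -0.001  0.033]
scene oil [0.574 0.002 0.046]
scene penk [0.779 0.004 0.017]
table z 0.00013801400497261872 0.002272584247853754
rest 0 657 ((524.09912109375, -205.05795288085938), (132.40679931640625, 161.2716522216797), 3.2736268043518066)
stand 1 1576 ((564.3587036132812, 241.32562255859375), (129.8349609375, 150.77618408203125), 7.462635517120361)
side rest [ 0.524 -0.242  0.031]
side stand [0.547 0.21  0.014]
side loupe [ 0.67  -0.022  0.034]
side oil [ 0.556 -0.021  0.04 ]
side penk [ 0.769 -0.008  0.016]
side watch [0.452 0.208 0.016]
side driver [ 0.465 -0.205  0.026]
table z 0.0010289872518257294 0.0012761704185630873
rest 0 1684 ((520.9351196289062, -207.05178833007812), (132.3533477783203, 157.60678100585938), 4.311941146850586)
stand 2 1538 ((561.0166625976562, 239.5294189453125), (131.67730712890625, 155.6480712890625), 7.936270236968994)
```

Run:
```python
from h import *
def pl(q):
    for _ in range(8):
        c=np.median(q,0) if _==0 else q.mean(0); s=np.linalg.svd(q-c,full_matrices=False)
        r=np.abs((q-c)@s[2][2]); q2=q[r<max(.003,np.percentile(r,80))]; 
        if len(q2)==len(q): break
        q=q2
    return c,s[2],s[1]/np.sqrt(len(q)),len(q)
for n in ["scene","side"]:
    p=cv2.imread(f"pics/{n}0.png")[:,:,::-1]; d=np.load(f"pics/{n}0.npy"); W,_=cloud(n,p,d)
    hsv=cv2.cvtColor(p.copy(),cv2.COLOR_RGB2HSV).astype(int); H,S,V=hsv[...,0],hsv[...,1],hsv[...,2]
    def box(c,r): return np.linalg.norm(W[...,:2]-np.array(c),axis=-1)<r
    brass=box((.5625,.24),.12)&(W[...,2]>.05)&(H>12)&(H<35)&(S>90)
    q=W[brass]; print(n,"brass",len(q),q.min(0).round(3),q.max(0).round(3))
    c,a,s,k=pl(q); print(" plane",c.round(4),a[2].round(3),k,s.round(4))
    b=box((.52,-.21),.11)&(H<25)&(S>60)
    m=b&(np.abs(W[...,2]-.012)<.005)&(S>110)
    q=W[m][:,:2]; print(" restbase",len(q),cv2.minAreaRect((q*1000).astype(np.float32)))
    h=b&(W[...,2]>.1)
    q=W[h]; print(" high",len(q),q.min(0).round(3),q.max(0).round(3))
    for z in np.arange(.02,.2,.02):
        mm=b&(np.abs(W[...,2]-z)<.006); 
        if mm.sum(): print("  z",z.round(2),mm.sum(),W[mm].mean(0).round(4),p[mm].mean(0).round(0))
    cv2.imwrite(f"pics/{n}crop.png",cv2.resize(p[:,:,::-1][(slice(110,290),slice(190,410))if n=="scene" else (slice(100,350),slice(130,340))],None,fx=2.4,fy=2.4,interpolation=cv2.INTER_CUBIC))
```

```text
scene brass 1565 [0.511 0.206 0.081] [0.631 0.308 0.199]
 plane [0.5703 0.2526 0.1468] [-0.25   0.722 -0.645] 277 [0.0369 0.0332 0.0022]
 restbase 574 ((550.1549072265625, -199.2847900390625), (79.11456298828125, 152.46990966796875), 2.934791088104248)
 high 228 [ 0.523 -0.205  0.1  ] [ 0.576 -0.141  0.185]
  z 0.02 184 [ 0.5602 -0.1865  0.0171] [172. 110.  61.]
  z 0.04 72 [ 0.5603 -0.1913  0.0392] [151.  96.  54.]
  z 0.06 91 [ 0.5606 -0.1874  0.0607] [152.  96.  54.]
  z 0.08 30 [ 0.5721 -0.2012  0.0801] [130.  81.  45.]
  z 0.1 32 [ 0.5676 -0.1893  0.1005] [136.  85.  52.]
  z 0.12 72 [ 0.5577 -0.1781  0.1189] [139.  88.  53.]
  z 0.14 13 [ 0.5526 -0.1695  0.1402] [84. 53. 37.]
  z 0.16 13 [ 0.5529 -0.1581  0.1594] [83. 52. 37.]
  z 0.18 29 [ 0.5478 -0.1476  0.182 ] [82. 52. 39.]
side brass 850 [0.499 0.2   0.075] [0.619 0.291 0.163]
 plane [0.57   0.2269 0.1195] [ 0.1   -0.856  0.507] 478 [0.0355 0.0214 0.0014]
 restbase 1456 ((544.7066040039062, -204.63856506347656), (77.59831237792969, 148.4079132080078), 3.9455039501190186)
 high 877 [ 0.519 -0.213  0.1  ] [ 0.571 -0.152  0.188]
  z 0.02 294 [ 0.5342 -0.2152  0.0163] [168. 116.  81.]
  z 0.04 232 [ 0.5437 -0.2309  0.0387] [133.  91.  70.]
  z 0.06 173 [ 0.5419 -0.2144  0.0598] [139.  96.  74.]
  z 0.08 150 [ 0.545  -0.2098  0.0799] [138.  95.  75.]
  z 0.1 216 [ 0.5427 -0.2011  0.1003] [122.  85.  70.]
  z 0.12 211 [ 0.5403 -0.1912  0.1197] [123.  86.  72.]
  z 0.14 78 [ 0.5378 -0.1822  0.1397] [94. 68. 65.]
  z 0.16 81 [ 0.5379 -0.1707  0.16  ] [98. 72. 67.]
  z 0.18 62 [ 0.5382 -0.1598  0.1796] [95. 68. 66.]
```

View pics/scenecrop.png

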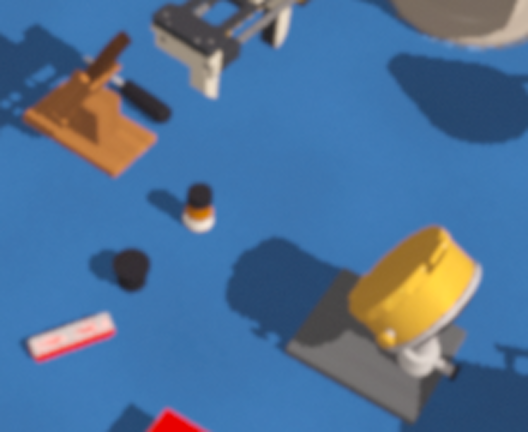

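View pics/sidecrop.png

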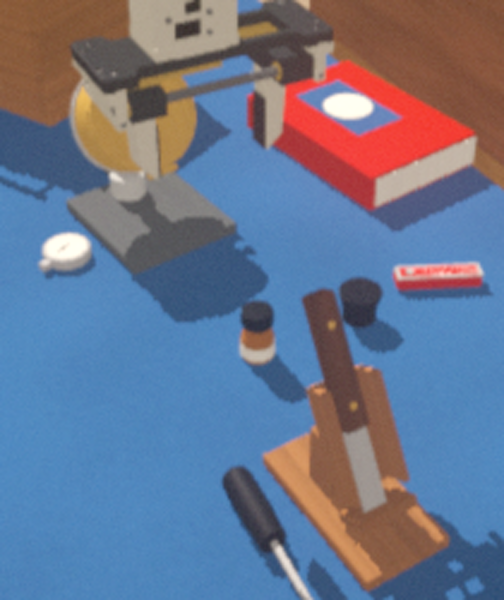

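The rest is near scene pixel (228,158) with the handle pointing up towards world +y. The clock's cover faces -y (stand yaw about -83°), and the lip is at the top. I'll move above the knife and take a close look.

```bash
python3 -m crank '[[1,-40,5,0,-0.02],[1,-80,10,0,-0.06],[1,-120,15,0,-0.06],[1,-160,19,0,-0.06],[1,-165,19,0,-0.06],[1,-165,19,0,-0.06],[1,-165,19,0,-0.06]]'
python3 - <<'E'
from h import *
s=telemetry.observe(); print(s["tool_pos"],s["tool_rot"])
W,p=cloud("wrist"); cv2.imwrite("pics/w1.png",p[:,:,::-1]); np.save("pics/w1.npy",W)
c=vision.get_calibration("wrist"); R=cv2.Rodrigues(np.array(c["rvec"]))[0]; print(-R.T@np.array(c["tvec"]).ravel(),R)
E
```

```text
time: 0.68
tool_pos: [0.5438, -0.1649, 0.4042]
tool_rot: [-3.141, -0.001, 1.63]
contact_force: [-0.0, 0.1, 0.8]
opening: 0.0918
grip_force: 0.0
[ 0.54380975 -0.16486006  0.40417784] [-3.14057557e+00 -1.16152682e-03  1.62973716e+00]
[ 0.5390549  -0.09356395  0.38388432] [[ 0.99817113  0.06044067 -0.00115209]
 [ 0.05868422 -0.96423689  0.25846349]
 [ 0.01451082 -0.25805841 -0.96602034]]
```

View pics/w1.png

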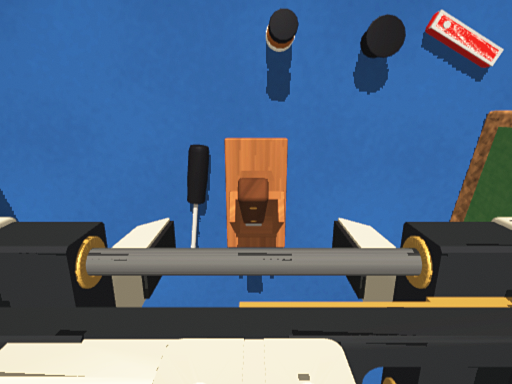

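The wrist view shows the butt at about (254,187) and the rest base's near edge at row 138, columns 226 to 287. It lies between the fingers.

Run:
```python
from h import *
W=np.load("pics/w1.npy"); p=cv2.imread("pics/w1.png")[:,:,::-1]
Z=W[...,2]; sl=np.zeros(Z.shape,bool); sl[130:246,215:300]=1
hsv=cv2.cvtColor(p.copy(),cv2.COLOR_RGB2HSV)
print("table",np.median(W[100:120,150:220].reshape(-1,3),0))
b=sl&(np.abs(Z-.012)<.004)&(hsv[...,0]<25); q=W[b]
print("base",len(q),q.min(0),q.max(0),cv2.minAreaRect((q[:,:2]*1000).astype(np.float32)))
k=sl&(Z>.125); q=W[k]; print("handle",len(q))
t=q[:,2].max(); print("top",np.percentile(q[:,2],[50,90,98,100]))
for r in range(172,225,5):
    c=np.where(sl[r]&(Z[r]>.1))[0]
    if len(c): print(r,c[0],c[-1],W[r,c[0]].round(4),W[r,(c[0]+c[-1])//2].round(4),W[r,c[-1]].round(4),p[r,(c[0]+c[-1])//2])
```

```text
table [nan nan nan]
base 3362 [ 0.50484454 -0.27477286  0.0083308 ] [ 0.59132822 -0.12484132  0.01567229] ((547.662841796875, -199.95880126953125), (79.62142181396484, 146.0367889404297), 3.5042097568511963)
handle 1217
top [0.18054528 0.18536311 0.18631883 0.18736745]
182 238 267 [ 0.5306 -0.1437  0.1785] [ 0.5406 -0.1427  0.1803] [ 0.5514 -0.1424  0.1789] [122  68  39]
187 238 267 [ 0.5309 -0.1468  0.181 ] [ 0.5408 -0.1459  0.182 ] [ 0.5516 -0.1458  0.1798] [141  80  47]
192 230 283 [ 0.5207 -0.1696  0.1133] [ 0.5438 -0.1488  0.1842] [ 0.5713 -0.1667  0.113 ] [150  84  48]
197 230 283 [ 0.5211 -0.1737  0.1164] [ 0.544 -0.152  0.186] [ 0.5714 -0.171   0.1155] [146  84  48]
202 229 283 [ 0.5204 -0.1786  0.1169] [ 0.5443 -0.156   0.1848] [ 0.5714 -0.1749  0.1188] [53 32 20]
207 229 283 [ 0.5208 -0.1827  0.1193] [ 0.545  -0.1653  0.1678] [ 0.5717 -0.1794  0.1202] [92 61 29]
212 229 283 [ 0.5212 -0.1866  0.1226] [ 0.5457 -0.1752  0.1511] [ 0.5717 -0.1833  0.1233] [55 33 22]
217 230 284 [ 0.5225 -0.1905  0.1252] [ 0.5475 -0.1873  0.1301] [ 0.5729 -0.1878  0.1244] [51 31 20]
222 229 283 [ 0.5218 -0.195   0.1267] [ 0.5477 -0.2022  0.1042] [ 0.572  -0.1917  0.1274] [54 32 21]
```

```bash
python3 -m crank '[[1,1,-1.5,30,0],[1,1,-1.5,60,0],[1,1,-1.5,80,0],[1,1,-1.5,89,0],[1,1,-1.5,89,0],[-1,1,-1.5,89,0],[-1,1,-1.5,89,0],[-1,1,-1.5,89,0],[-1,1,-1.5,89,0],[-1,1,-1.5,89,0],[-1,1,-1.5,89,0],[-1,1,-1.5,89,0]]' 55; python3 -m crank '[[-1,0,0,0,0],[-1,0,0,0,0],[-1,0,0,0,0],[-1,0,0,0,0]]'
```

```text
time: 1.73
tool_pos: [0.5425, -0.1641, 0.316]
tool_rot: [3.141, 0.0, 1.631]
contact_force: [0.5, -0.5, -0.0]
opening: 0.0496
grip_force: 0.0
time: 2.07
tool_pos: [0.5424, -0.1641, 0.3157]
tool_rot: [-3.142, -0.0, 1.631]
contact_force: [-0.0, -0.3, 0.4]
opening: 0.0229
grip_force: 0.0
```

```bash
python3 -m crank '[[-1,0,0,0,0],[-1,0,0,0,0],[-1,0,0,0,0],[-1,0,0,0,0]]'; python3 -m crank '[[-1,0,0,-15,0],[-1,0,0,-45,0],[-1,0,0,-85,0],[-1,0,0,-120,0],[-1,0,0,-140,0],[-1,0,0,-140,0],[-1,0,0,-140,0]]'
python3 - <<'E'
from h import *
W,p=cloud("side"); cv2.imwrite("pics/s2.png",p[:,:,::-1])
E
```

```text
time: 2.4
tool_pos: [0.5425, -0.1641, 0.3157]
tool_rot: [3.142, 0.0, 1.631]
contact_force: [-0.1, -0.5, 0.7]
opening: 0.0216
grip_force: 55.0
time: 2.98
tool_pos: [0.5423, -0.164, 0.4565]
tool_rot: [3.14, 0.001, 1.631]
contact_force: [0.6, 0.1, -1.6]
opening: 0.0218
grip_force: 55.0
```

View pics/s2.png

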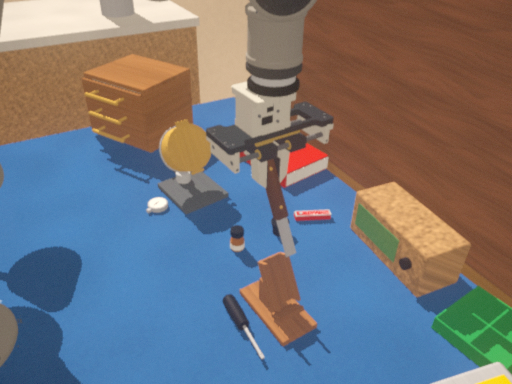

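The knife is held, with its tip at about (291,252). The cover is now in full view, with the lip at about (181,125).

```bash
cat >> h.py <<'E'
YS=np.deg2rad(-82.4); C0=np.array([.5627,.2404])
X=np.array([np.cos(YS),np.sin(YS),0]); Y=np.array([-X[1],X[0],0]); Zv=np.array([0,0,1.])
pp=.5*X-.866*Zv; uu=.866*X+.5*Zv
E
python3 - <<'E'
from h import *
W,p=cloud("side"); np.save("pics/s2.npy",W)
hsv=cv2.cvtColor(p.copy(),cv2.COLOR_RGB2HSV).astype(int); H,S,V=hsv[...,0],hsv[...,1],hsv[...,2]
bx=np.linalg.norm(W[...,:2]-C0,axis=-1)<.13
m=bx&(W[...,2]>.05)&(H>12)&(H<35)&(S>90)
q=W[m]; c0=np.r_[C0,.130]; a=(q-c0)@uu; 
print("u hist",np.percentile(a,[5,25,50,75,95])*1000)
f=q[np.abs(a-np.median(a))<.006]
n=np.linalg.svd(f-f.mean(0),full_matrices=False)[2][2]; print("normal",n, "exp",uu, "yaw",np.degrees(np.arctan2(n[1],n[0])))
P=(f-c0)@pp*1000; Yc=(f-c0)@Y*1000
print(len(f),"p range",P.min(),P.max(),np.percentile(P,[1,99]),"y range",Yc.min(),Yc.max(),np.percentile(Yc,[1,99]))
print(cv2.minEnclosingCircle(np.stack([P,Yc],1)[P>-55].astype(np.float32)))
g=(P<-61); print("lip y",Yc[g].mean(),Yc[g].min(),Yc[g].max(),g.sum(), "lip p", np.sort(P)[:5])
# stand base
b=(np.linalg.norm(W[...,:2]-C0,axis=-1)<.12)&(np.abs(W[...,2]-.014)<.006)&(S<110)
print("base",cv2.minAreaRect((W[b][:,:2]*1000).astype(np.float32)))
# blade
s=telemetry.observe(); g=s["tool_pos"]-[0,0,.159]
k=(np.linalg.norm(W-g,axis=-1)<.17)&(W[...,2]<g[2]-.02)&(W[...,2]>.13)&(np.linalg.norm(W[...,:2]-g[:2],axis=-1)<.12)
q=W[k]; print("knife",len(q),"grasp",g); i=np.argsort(q[:,2])[:12]; print(q[i].mean(0), q[i].min(0),q[i].max(0)); 
s=np.linalg.svd(q-q.mean(0),full_matrices=False); print(s[2],q.mean(0))
t=(q-q.mean(0))@s[2][0]; print("len",t.min(),t.max())
E
```

```text
u hist [-25.63968008   5.68053528   7.50174393   9.06334641  11.0497025 ]
normal [ 0.11787504 -0.85733869  0.50107468] exp [ 0.11453403 -0.85839266  0.5       ] yaw -82.1715155006464
1705 p range -73.7708825168454 60.137157794463754 [-70.67878752  56.3670612 ] y range -61.576036356562824 52.04471294303808 [-59.2371543  46.4358117]
((-1.0443838834762573, -4.3382391929626465), 62.45106506347656)
lip y -2.638091651343302 -20.716895006499293 15.702157382619871 72 lip p [-73.77088252 -73.62287591 -73.51655196 -73.08167395 -72.94950568]
base ((535.3321533203125, 235.338623046875), (182.9602508544922, 153.38743591308594), 7.253507137298584)
knife 884 grasp [ 0.54222509 -0.16396854  0.29502621]
[ 0.54377263 -0.23479141  0.17295229] [ 0.53513339 -0.23656492  0.17118437] [ 0.55543729 -0.23233165  0.17399676]
[[-0.06841194  0.4402975   0.89524182]
 [ 0.97697058 -0.15222149  0.14952295]
 [-0.20210963 -0.88485407  0.41974394]] [ 0.54078052 -0.2065806   0.22837059]
len -0.06303977811131453 0.05716061009752029
```

```bash
cat >> h.py <<'E'
from scipy.spatial.transform import Rotation as Ro
def delta(tcp):
    s=telemetry.observe(); T=Ro.from_euler("xyz",s["tool_rot"]).as_matrix()
    return (T.T@(np.array(tcp)-s["tool_pos"])*1000).round(1)
CC=np.r_[C0,.130]+.0009*X-.0015*Y+.0035*Zv
OFF=.0715*X-.124*Zv-.159*Zv   # tcp -> tip
def tcp_for(P,U,y=0): return CC+P/1000*pp+U/1000*uu+y/1000*Y-OFF
E
python3 - <<'E'
from h import *
t=tcp_for(-98,-3.5); print(t,np.hypot(*t[:2]),delta(t)); print(telemetry.observe()["tool_rot"])
E
```

```text
[0.54499444 0.36175537 0.499618  ] 0.6541298722271912 [524.7  34.2 -44.9]
[-3.13894525e+00 -1.47486067e-03  1.63081248e+00]
```

```bash
python3 -m crank '[[-1,20,0,-40,0],[-1,50,5,-75,0],[-1,90,5,-95,0],[-1,130,10,-95,-0.02],[-1,170,10,-95,-0.04],[-1,210,15,-95,-0.07],[-1,250,15,-95,-0.073],[-1,290,20,-95,-0.073],[-1,330,20,-95,-0.073],[-1,370,25,-95,-0.073],[-1,410,25,-95,-0.073],[-1,450,30,-95,-0.073]]'; python3 -m crank '[[-1,35,0,0,0],[-1,65,0,0,0],[-1,75,0,0,0],[-1,75,0,0,0],[-1,75,0,0,0]]'
python3 - <<'E'
from h import *
t=tcp_for(-98,-3.5); print(t,delta(t)); print(telemetry.observe()["tool_rot"])
W,p=cloud("wrist"); cv2.imwrite("pics/w3.png",p[:,:,::-1]); np.save("pics/w3.npy",W)
W,p=cloud("scene"); cv2.imwrite("pics/sc3.png",p[:,:,::-1]); np.save("pics/sc3.npy",W)
E
```

```text
time: 4.08
tool_pos: [0.545, 0.2892, 0.5487]
tool_rot: [-3.138, 0.001, 1.704]
contact_force: [0.6, -0.1, -2.0]
opening: 0.0221
grip_force: 55.0
time: 4.5
tool_pos: [0.5359, 0.3612, 0.549]
tool_rot: [-3.139, 0.002, 1.704]
contact_force: [0.2, -1.0, -1.5]
opening: 0.0216
grip_force: 55.0
[0.54499444 0.36175537 0.499618  ] [-0.6  9.2 49.4]
[-3.13907641e+00  1.74202255e-03  1.70430201e+00]
```

View pics/w3.png

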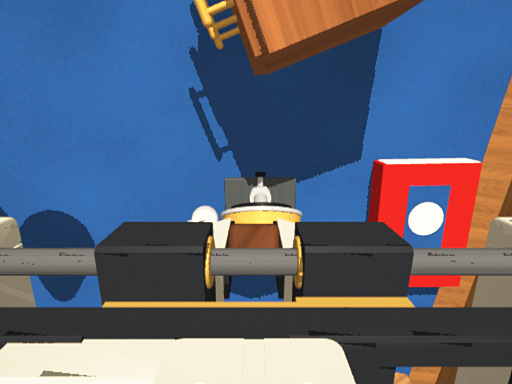

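The wrist view is blocked by the gripper, so I'll use the scene and side cameras with the knife at the pre-insertion point.

```bash
python3 -m crank '[[-1,0,9,15,0],[-1,-0.5,9,35,0],[-1,-0.5,9,49,0],[-1,-0.5,9,49,0],[-1,-0.5,9,49,0],[-1,-0.5,9,49,0]]'
python3 - <<'E'
from h import *
t=tcp_for(-98,-3.5); print(t,delta(t)); print(telemetry.observe()["tool_rot"])
for n in ["scene","side"]:
    W,p=cloud(n); np.save(f"pics/{n}4.npy",W); cv2.imwrite(f"pics/{n}4.png",p[:,:,::-1])
    for nm,P,U in [("tip",-98,-3.5),("lip_edge",-68,0),("liptop",-68,5),("hinge",62,0)]: print(n,nm,proj(n,CC+P/1000*pp+U/1000*uu)[0].round(1))
a=cv2.imread("pics/scene4.png")[120:270,290:420]; b=cv2.imread("pics/side4.png")[60:210,130:260]
cv2.imwrite("pics/c4.png",cv2.resize(np.hstack([a,b]),None,fx=3,fy=3,interpolation=cv2.INTER_CUBIC))
E
```

```text
time: 5.1
tool_pos: [0.5448, 0.3609, 0.5033]
tool_rot: [3.139, -0.001, 1.702]
contact_force: [-0.1, -0.7, -1.1]
opening: 0.0214
grip_force: 55.0
[0.54499444 0.36175537 0.499618  ] [0.8 0.3 3.7]
[ 3.13946060e+00 -5.74264264e-04  1.70238895e+00]
scene tip [383.1 211.7]
scene lip_edge [373.2 214.6]
scene liptop [371.6 213. ]
scene hinge [339.5 229.8]
side tip [176.6 109.9]
side lip_edge [181.  121.6]
side liptop [181.8 121.3]
side hinge [197.4 171.7]
```

View pics/c4.png

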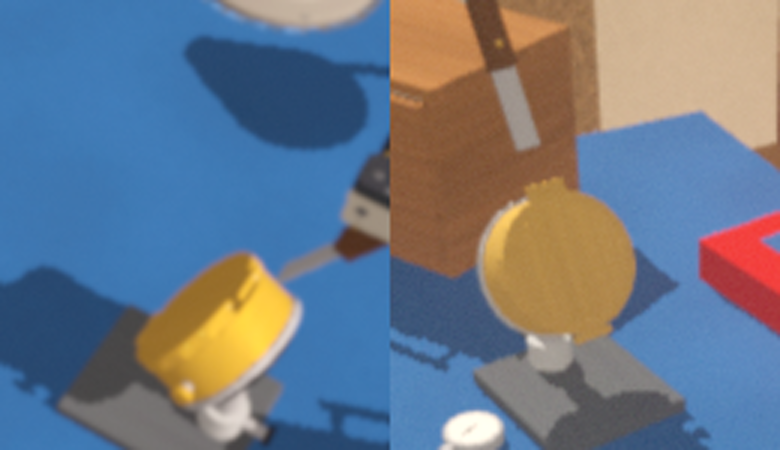

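Scene shows the blade tip at about (384,213) close to the lip; side shows the tip at (176,109) right above the lip (182,121). Now I'll quantify in cover coordinates.

Run:
```python
from h import *
o=telemetry.observe()["tool_pos"]+OFF-CC; print("tip by kinematics P,U,Y",(o@pp*1000).round(1),(o@uu*1000).round(1),(o@Y*1000).round(1))
for n in ["scene","side"]:
    W=np.load(f"pics/{n}4.npy"); p=cv2.imread(f"pics/{n}4.png")[:,:,::-1]
    D=W-CC; P,U,Yc=[(D@a)*1000 for a in (pp,uu,Y)]
    hsv=cv2.cvtColor(p.copy(),cv2.COLOR_RGB2HSV).astype(int); H,S=hsv[...,0],hsv[...,1]
    brass=(H>12)&(H<35)&(S>110)
    print(n,"lip/rim pts: P U Y")
    m=brass&(P<-50)&(P>-85)&(abs(Yc)<70)&(abs(U)<30)
    for a,b in [(-80,-72),(-72,-68),(-68,-64),(-64,-60),(-60,-55)]:
        k=m&(P>a)&(P<=b)
        if k.sum(): print(a,b,k.sum(),"U",np.percentile(U[k],[0,25,50,75,100]).round(1),"Y",np.percentile(Yc[k],[0,50,100]).round(1))
    f=brass&(P>-45)&(P<45)&(abs(Yc)<45)&(U>0)&(U<15); print("face U",np.median(U[f]) if f.any() else None)
    m=(S<90)&(P<-75)&(P>-160)&(abs(Yc)<25)&(abs(U)<20)
    for a in range(-160,-75,8):
        k=m&(P>a)&(P<=a+8)
        if k.sum(): print("knife",a,k.sum(),"U",np.percentile(U[k],[10,50,90]).round(1),"Y",np.percentile(Yc[k],[0,50,100]).round(1),"Pmax",P[k].max().round(1))
```

```text
tip by kinematics P,U,Y -101.2 -1.4 -0.5
scene lip/rim pts: P U Y
-80 -72 6 U [0.8 2.7 5.1 5.6 6.2] Y [-10.6   0.4  20.8]
-72 -68 24 U [0.3 1.7 2.4 3.7 5.1] Y [-15.8   2.4  20.9]
-68 -64 9 U [0.2 2.2 4.3 4.6 5. ] Y [-5.7 12.5 18.4]
-64 -60 56 U [-29.7 -20.9 -15.2  -8.9   5.2] Y [-13.4   1.6  19.2]
-60 -55 152 U [-29.7 -23.2 -14.   -7.4   5.9] Y [-24.4   8.6  30.8]
face U 4.909960182724163
knife -160 7 U [-2.2 -1.5 -0.5] Y [-0.9  9.4 10.7] Pmax -152.8
knife -152 16 U [-3.3 -1.6 -0.9] Y [-9.   5.5 11.3] Pmax -144.6
knife -144 17 U [-2.1 -1.4 -0.4] Y [-9.4  1.6 11.5] Pmax -136.4
knife -136 14 U [-2.  -1.2 -0.7] Y [-7.1  3.  11.4] Pmax -128.0
knife -128 16 U [-2.8 -1.5 -0.5] Y [-11.1   2.1  10.3] Pmax -120.2
knife -120 14 U [-2.5 -1.6 -0.7] Y [-8.4  4.2 11.2] Pmax -112.1
knife -112 11 U [-1.9 -0.7 -0.2] Y [-8.3 -1.9  9.6] Pmax -104.9
knife -104 8 U [-2.8 -1.9 -1. ] Y [-9.1  6.2 11.3] Pmax -100.5
side lip/rim pts: P U Y
-72 -68 19 U [0.3 2.7 5.1 5.8 7.9] Y [-19.    0.2  15.5]
-68 -64 21 U [2.5 3.9 4.5 5.4 6.5] Y [-17.6   0.3  15.9]
-64 -60 23 U [-3.4  3.3  4.8  6.4  7.6] Y [-17.   -2.6  14.7]
-60 -55 44 U [-27.4   3.6   5.2   6.6  10.2] Y [-27.9  -6.3  22. ]
face U 5.583010741307156
knife -160 29 U [-2.6 -0.9  1.7] Y [-11.4  -1.7   8.6] Pmax -152.2
knife -152 28 U [-2.3 -0.6  1.5] Y [-11.8  -2.4   8. ] Pmax -144.4
knife -144 27 U [-2.8 -0.7  1.3] Y [-12.   -2.    8.1] Pmax -136.2
knife -136 27 U [-2.7 -0.   1.7] Y [-12.2  -2.8   9. ] Pmax -128.1
knife -128 29 U [-2.5 -0.8  1.4] Y [-11.9  -1.4   9.3] Pmax -120.2
knife -120 26 U [-3.1 -0.9  1.1] Y [-11.   -1.3   9.5] Pmax -112.6
knife -112 27 U [-3.5 -0.8  1.9] Y [-11.8  -2.3   9.3] Pmax -104.4
knife -104 9 U [-2.2  0.2  2.5] Y [-11.   -4.3   6.8] Pmax -101.7
```

The two cameras agree: the blade is parallel to p and sits 1.4 mm under the cover's underside, with the lip centred. I'll shift it 0.6 mm deeper and insert along p.

```bash
python3 -m crank '[[-1,-4.5,0,9,0],[-1,-9.5,0,18,0],[-1,-13.5,0,25,0],[-1,-17,0,30.6,0],[-1,-17,0,30.6,0],[-1,-17,0,30.6,0]]'
python3 -c "
from h import *
o=telemetry.observe()['tool_pos']+OFF-CC; print('tip P,U,Y',(o@pp*1000).round(1),(o@uu*1000).round(1),(o@Y*1000).round(1))"
```

```text
time: 5.7
tool_pos: [0.5468, 0.345, 0.4714]
tool_rot: [3.141, -0.0, 1.703]
contact_force: [0.1, 0.6, -0.8]
opening: 0.0216
grip_force: 55.0
tip P,U,Y -65.1 -3.0 -0.5
```

```bash
cat > m.py <<'E'
from h import *
for n in ["scene","side"]:
    W,p=cloud(n); D=W-CC; P,U,Yc=[(D@a)*1000 for a in (pp,uu,Y)]
    hsv=cv2.cvtColor(p.copy(),cv2.COLOR_RGB2HSV).astype(int); H,S=hsv[...,0],hsv[...,1]
    brass=(H>12)&(H<35)&(S>110)
    f=brass&(P>-45)&(P<45)&(abs(Yc)<45)&(U>0)&(U<15)
    m=(S<90)&(P<-76)&(P>-120)&(abs(Yc)<25)&(abs(U)<25)
    print(n,"face U",np.median(U[f]),"blade U",np.median(U[m]),m.sum(),"Y",np.percentile(Yc[m],[2,98]))
o=telemetry.observe(); t=o['tool_pos']+OFF-CC; print('tip P,U,Y',(t@pp*1000).round(1),(t@uu*1000).round(1),(t@Y*1000).round(1),o["contact_force"])
E
python3 m.py
```

```text
scene face U 4.997049893988016 blade U -3.022745173948949 66 Y [-10.55925603   9.64215822]
side face U 5.460216160021613 blade U -2.795305206860787 144 Y [-11.47037294   8.3869648 ]
tip P,U,Y -65.7 -3.0 -0.5 [-0.36254371 -0.09877584 -0.53153637]
```

```bash
python3 -m crank '[[-1,-0.9,0,-0.5,0],[-1,-0.9,0,-0.5,0],[-1,-3.4,0,3.8,0],[-1,-5.9,0,8.2,0],[-1,-8.4,0,12.5,0],[-1,-10.4,0,16,0],[-1,-11.9,0,18.5,0],[-1,-11.9,0,18.5,0],[-1,-11.9,0,18.5,0]]'; python3 m.py
```

```text
time: 6.55
tool_pos: [0.5483, 0.3332, 0.4525]
tool_rot: [-3.141, 0.0, 1.704]
contact_force: [1.1, -1.5, -1.0]
opening: 0.0213
grip_force: 55.0
scene face U 4.940275578406607 blade U -2.174383268060645 53 Y [-7.77684201 12.09698102]
side face U 5.474541055417115 blade U -1.5033433012989483 112 Y [-12.75323773   7.76752494]
tip P,U,Y -43.3 -2.1 -0.5 [-1.30228070e-03 -4.74539738e-01 -1.61500069e+00]
```

```bash
python3 -m crank '[[-1,-4.6,0,-2.4,0],[-1,-9.3,0,-4.8,0],[-1,-14.2,0,-6.8,0],[-1,-19.1,0,-8.6,0],[-1,-24.1,0,-10.1,0],[-1,-29.2,0,-11.4,0],[-1,-29.2,0,-11.4,0]]'
python3 - <<'E'
from h import *
_,p=vision.read_camera("side") [::-1] if 0 else (None,vision.read_camera("side")[0]); q=vision.read_camera("scene")[0]
cv2.imwrite("pics/c5.png",cv2.resize(np.hstack([q[120:270,290:420],p[60:210,130:260]])[:,:,::-1],None,fx=3,fy=3,interpolation=cv2.INTER_CUBIC))
E
```

```text
time: 7.23
tool_pos: [0.5525, 0.3031, 0.4647]
tool_rot: [3.141, 0.001, 1.703]
contact_force: [0.2, -0.3, -0.3]
opening: 0.0217
grip_force: 55.0
```

View pics/c5.png

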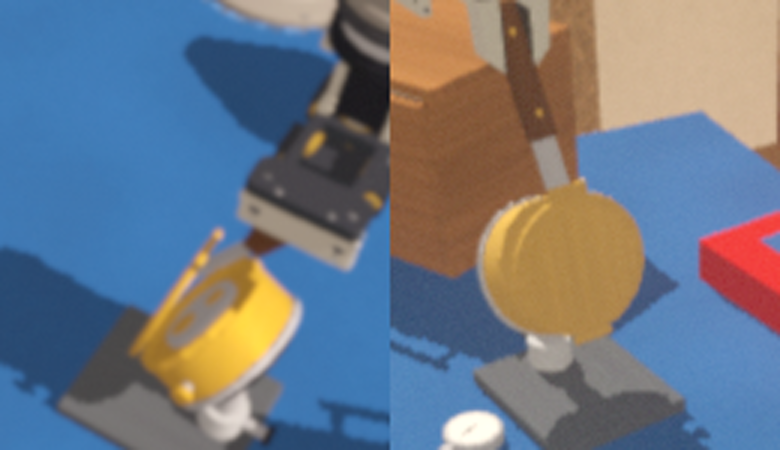

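The cover has lifted by about 0.3 rad, with the blade under the lip. I'll continue the arc past upright.

```bash
python3 -m crank '[[-1,-5.2,0,-1,0],[-1,-10.4,0,-1.9,0],[-1,-15.6,0,-2.3,0],[-1,-20.8,0,-2.6,0],[-1,-26,0,-2.5,0],[-1,-31.3,0,-2.4,0],[-1,-36.5,0,-1.7,0],[-1,-41.7,0,-1,0],[-1,-46.8,0,0,0],[-1,-51.9,0,1.3,0],[-1,-56.8,0,3,0],[-1,-61.8,0,4.7,0]]';python3 -m crank '[[-1,0,0,0,0],[-1,0,0,0,0],[-1,0,0,0,0],[-1,0,0,0,0],[-1,0,0,0,0],[-1,0,0,0,0],[-1,0,0,0,0],[-1,0,0,0,0],[-1,0,0,0,0]]'
python3 - <<'E'
from h import *
p=vision.read_camera("side")[0]; q=vision.read_camera("scene")[0]
cv2.imwrite("pics/c6.png",cv2.resize(np.hstack([q[120:270,290:420],p[60:210,130:260]])[:,:,::-1],None,fx=3,fy=3,interpolation=cv2.INTER_CUBIC))
E
```

```text
time: 8.33
tool_pos: [0.5604, 0.2426, 0.4591]
tool_rot: [-3.142, 0.0, 1.704]
contact_force: [-0.2, 0.1, -0.9]
opening: 0.0216
grip_force: 55.0
time: 9.08
tool_pos: [0.5603, 0.2432, 0.4593]
tool_rot: [3.142, 0.0, 1.704]
contact_force: [0.1, -0.6, -0.0]
opening: 0.0217
grip_force: 55.0
```

View pics/c6.png

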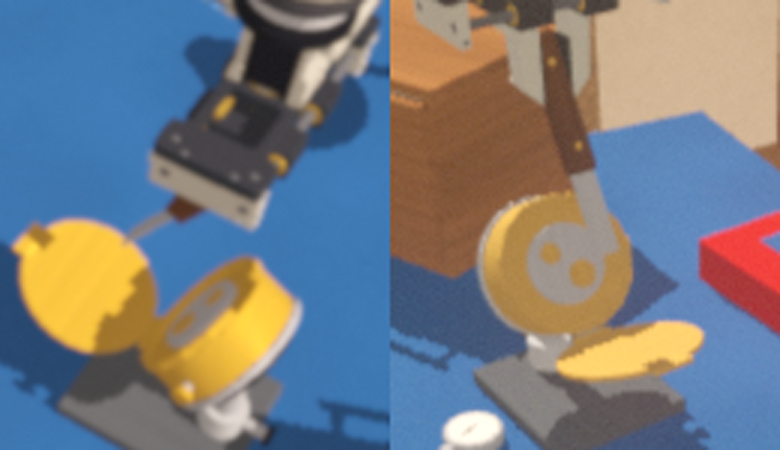

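The cover lies fully open. Next I'll rise and carry the knife back.

```bash
python3 -m crank '[[-1,0,0,-20,0],[-1,0,0,-55,0],[-1,0,0,-90,0],[-1,0,0,-95,0],[-1,0,0,-95,0]]'; python3 -c "
from h import *
print(delta([.5425,-.1641,.4565]),1.631-telemetry.observe()['tool_rot'][2])"
```

```text
time: 9.6
tool_pos: [0.56, 0.243, 0.5574]
tool_rot: [3.135, -0.001, 1.704]
contact_force: [0.5, -0.4, -1.2]
opening: 0.0215
grip_force: 55.0
[-401.3  -72.   100.1] -0.07282770953429218
```

```bash
python3 -m crank '[[-1,-25,-5,0,0],[-1,-60,-11,0,0],[-1,-100,-18,0,0],[-1,-140,-25,0,0.02],[-1,-180,-32,0,0.05],[-1,-220,-40,0,0.073],[-1,-260,-47,0,0.073],[-1,-300,-54,10,0.073],[-1,-340,-61,30,0.073],[-1,-375,-67,55,0.073],[-1,-395,-71,70,0.073],[-1,-401,-71.6,80,0.073]]';python3 -m crank '[[-1,0,0,0,0],[-1,0,0,0,0],[-1,0,0,0,0],[-1,0,0,0,0]]'; python3 -c "
from h import *
print(delta([.5425,-.1641,.3157]),1.631-telemetry.observe()['tool_rot'][2])
s=telemetry.observe(); g=s['tool_pos']-[0,0,.159]
for n in ['side','scene']:
    W,p=cloud(n); S=cv2.cvtColor(p.copy(),cv2.COLOR_RGB2HSV)[...,1]
    q=W[(np.linalg.norm(W[...,:2]-g[:2],axis=-1)<.11)&(W[...,2]>.16)&(W[...,2]<g[2]-.08)&(S<90)]; q=q[q[:,2]<q[:,2].min()+.045]
    i=np.argsort(q[:,2])[:10]
    v=np.linalg.svd(q-q.mean(0),full_matrices=False)[2][0]
    print(n,len(q),'tip-tcp',(q[i].mean(0)-s['tool_pos']).round(4),'dir',v*np.sign(-v[2]))
"
```

```text
time: 10.6
tool_pos: [0.5415, -0.1675, 0.4696]
tool_rot: [-3.135, -0.002, 1.627]
contact_force: [-0.8, 0.1, -1.8]
opening: 0.0215
grip_force: 55.0
time: 10.93
tool_pos: [0.5428, -0.1624, 0.4755]
tool_rot: [3.14, 0.001, 1.633]
contact_force: [0.7, 0.2, -0.3]
opening: 0.0216
grip_force: 55.0
[ -1.5  -0.7 159.8] -0.0017272321322092665
side 341 tip-tcp [ 0.0005 -0.0712 -0.2817] dir [ 0.02232504 -0.50755503 -0.86133007]
scene 31 tip-tcp [ 0.0085 -0.0642 -0.275 ] dir [-0.0447599  -0.50860681 -0.85983467]
```

```bash
python3 -m crank '[[-1,-1.5,-0.5,30,0],[-1,-1.5,-0.5,65,0],[-1,-1.5,-0.5,100,0],[-1,-1.5,-0.5,125,0],[-1,-1.5,-0.5,140,0],[-1,-1.5,-0.5,150,0],[-1,-1.5,-0.5,155,0],[-1,-1.5,-0.5,155,0],[-1,-1.5,-0.5,155,0]]'; python3 -c "
from h import *
print(delta([.5425,-.1641,.3157]))"
```

```text
time: 11.78
tool_pos: [0.5426, -0.1653, 0.3204]
tool_rot: [3.14, 0.001, 1.631]
contact_force: [-0.4, -0.0, -1.2]
opening: 0.0216
grip_force: 55.0
[1.2 0.  4.7]
```

```bash
python3 -m crank '[[-1,1,0,1.5,0],[-1,1,0,3,0],[-1,1,0,4.3,0],[-1,1,0,4.3,0],[-1,1,0,4.3,0]]'; python3 -c "
from h import *
print(delta([.5425,-.1641,.3157]))"
```

```text
time: 12.2
tool_pos: [0.5423, -0.1643, 0.3158]
tool_rot: [3.14, 0.001, 1.631]
contact_force: [-0.0, 1.1, 3.7]
opening: 0.0219
grip_force: 55.0
[0.2 0.3 0.1]
```

Contact is light, so the knife is seated at the original pose. I'll release and rise.

```bash
python3 -m crank '[[-0.4,0,0,0,0],[-0.4,0,0,0,0],[-0.4,0,0,0,0],[0,0,0,0,0],[0.5,0,0,0,0],[1,0,0,0,0],[1,0,0,0,0],[1,0,0,0,0],[1,0,0,0,0],[1,0,0,0,0],[1,0,0,0,0],[1,0,0,0,0]]' 10; python3 -m crank '[[1,0,0,-15,0],[1,0,0,-45,0],[1,0,0,-80,0],[1,20,0,-110,0],[1,50,0,-120,0],[1,80,0,-120,0],[1,100,0,-120,0],[1,100,0,-120,0],[1,100,0,-120,0]]'
python3 - <<'E'
from h import *
p=vision.read_camera("side")[0]; q=vision.read_camera("scene")[0]
cv2.imwrite("pics/c7.png",cv2.resize(np.hstack([q[100:290,190:420],p[130:350,130:340][:190]])[:,:,::-1],None,fx=1.75,fy=1.75,interpolation=cv2.INTER_CUBIC))
W=cloud("side")[0]
k=(np.linalg.norm(W[...,:2]-[.542,-.16],axis=-1)<.05)&(W[...,2]>.14)&(W[...,2]<.24); print("butt top",W[k][:,2].max(),W[k&(W[...,2]>.175)].mean(0))
E
```

```text
time: 13.2
tool_pos: [0.5421, -0.1644, 0.3151]
tool_rot: [3.141, 0.0, 1.631]
contact_force: [-0.3, 0.3, 0.6]
opening: 0.0829
grip_force: 0.0
time: 13.95
tool_pos: [0.536, -0.0637, 0.4353]
tool_rot: [3.141, 0.0, 1.633]
contact_force: [-0.2, -0.8, 0.1]
opening: 0.092
grip_force: 0.0
butt top 0.18825760202144234 [ 0.53824416 -0.1560759   0.18190348]
```

View pics/c7.png

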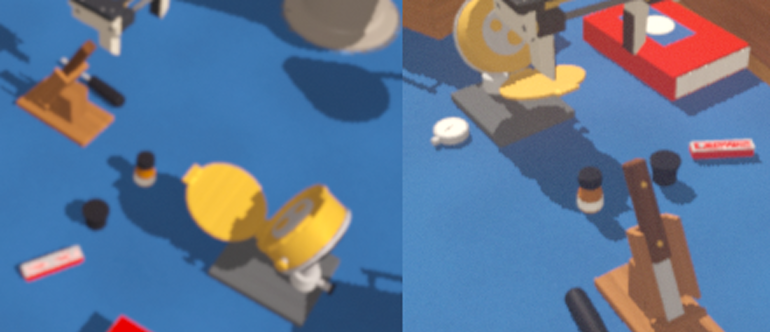

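The knife is home (butt top at 0.188 m, as at the start), the cover lies open, and the bystanders have not moved.

```bash
python3 -c "
from cell import ticket
print(ticket.hand_in())"
```

```text
the job is handed in; nothing more can be done
None
```

The knife levered the clock's back cover fully open and is back home in its rest; the other things on the bench were left where they were, and the job was handed in at about 14 s of robot time.

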